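Space and press a heat-spreader plate in its bonding jig

ROBOT

A 7-joint arm with a two-finger parallel gripper is mounted at the origin on the work surface. World frame = base frame: x ahead of the robot, y to its left, z up, the work surface at z = 0. Lengths are in m, angles in degrees, forces in N, time in s.
With the tool pointing down it reaches from about 0.425 to 0.925 m from the base axis. Payload 6.8 kg.
Tool frame: the origin (TCP) lies midway between the tips of the shut fingers; the grasp point (between the pads) lies ctrl.grasp_offset behind it (ctrl.grasp_offset is the distance from the TCP to the grasp point, in m); z points along the fingers, y is the line along which they close (so a half turn about z gives the same grasp; the last joint's range is limited). The gripper opens to 85 mm and grips with 20 to 120 N. Pads are 22 mm wide; open, the fingers measure 114 mm over their backs; the gripper's body (76 mm by 85 mm) begins 54 mm behind the grasp point. The pads swing forward as they close: fully open they stand 13 mm farther back than shut.
Start: joints at [62.275, 27.33, 1.283, 89.118, -0.659, 63.558, -4.761], TCP at [0.248, -0.628, 0.231] pointing down, gripper open.
Joint ranges: [-169.35, 169.35], [-19.33, 120.38], [-80.79, 83.38], [13.8, 139.57], [-78.32, 258.32], [9.67, 109.79], [-169.56, 169.56]. Speed limits (degrees/s): [136.94, 136.94, 180, 180, 180, 180, 180].

INTERFACE

Orientations are given as a 3x3 rotation matrix whose columns are the frame's x, y, z axes.
In Python, from rig import ctrl, capture, order gives the robot as it stands.
- The arm moves only by the tool move_arm, never from a script. Its argument "series" is a list of rows, each an object with "delta_pos": the shift along the tool's x, y, z in cm, a list of three; "angular": the turn, a rotation vector about the tool's x, y, z in rad, a list of three. In form: [{"delta_pos": [dx, dy, dz], "angular": [rx, ry, rz]}, ...]. A call has 1 to 20 rows; each row shifts and turns the commanded pose from where the row before left it, along the tool's axes as they then stand; what a row does not reach is not made up. A row lasts 1/8 s, in which the tool goes at most 62.5 mm and 10.7 degrees, less where a joint would pass 70% of its speed; a pose out of reach is approached as far as the arm can. A call is refused whole if a number of a shift passes 6.25 or a number of a turn 0.188, either way. A call with a gripper value outside its range is refused whole. "hand" is the finger opening in cm, from 0 to 8.54, set as the call begins (left out, the last holds). The fingers move at their own pace and stop on an object; "grip_force" is the grip in N (left out, the last holds). Time passes only in rows, so rows that do not move let the fingers close. It gives the time, the measured TCP pose, the force, the opening and the grip force at its end, in the units of the state.
- ctrl.state(): the state, without advancing time (a new reading comes with each control period).
- capture(name): name is "side" or "top" or "wrist"; returns a dict with "image" (400x640x3 uint8, red, green, blue), "camera_matrix" (3x3 intrinsics, pixels), "T" (4x4, takes a point from camera to world coordinates). Camera axes: x right, y down, z forward; pixel columns grow to the right and rows downward; lengths in m; the calibration is good to about 2 mm. A picture is of the moment at which its call begins. There is no depth.
- order.hand_in(): hands the job in; it is judged then, once.
The state is a dict: "clock": time; "joint_positions": joint angles; "qd": joint speeds; "tau": joint torques, N m; "position": TCP position; "tcp_rot": TCP orientation; "contact_force": force on the tool from outside, world axes, zero at the start; "wrist_torque": the same for the moment, N m; "finger_gap": finger opening in m; "finger_force": force on a finger pad.
Only numpy, scipy, OpenCV 4.12 (cv2) and the standard library are available. Lean on these libraries where they do the work, as an engineer would, in place of code of your own. Each camera call takes 0.05 s, during which the arm holds its last target. There are 200 camera calls.

TASK

Lift the white spacer up and off the two prongs of its rack and lower it by its handle into the gap beside the aluminium plate in the bonding jig, on whichever side the gap is wide enough for it, until it stands on the jig's bed; never force it down on the side with the thick rail. Let go of the spacer, then press the plate down with the fingers until its top is flush with the steel rails, and finish while still holding it pressed, with the spacer left standing in the gap. Leave the other things on the bench where they are.

Things in the scene. Friction and masses are not known exactly. Their poses are not given: they have to be found in the camera images.
- spacer: white plastic T-shaped spacer, 80 mm tall, loose; origin: centre of the blade's underside, z up. Blade 60 (x) by 10 mm thick (y), z 0 to 45. Crossbar 110 (x) by 12 (y), z 45 to 53. Handle block on top 30 (x) by 14 mm (y), z 53 to 80, to pinch across y. Same after half a turn. At the start it hangs on the rack, crossbar across both prongs, blade between them, its x along the rack's y.
- rack: low fixed stand, origin under its centre. Two steel prongs, 8 mm wide, at y = -43 and +43 mm, run from a grey back plate (x 30 to 40 mm, 100 mm high) to x = -32 mm; their last 5 mm turns up by 10 mm. Prong tops 100 mm above the bench, upturned ends 110 mm. The hanging spacer's origin is 55 mm above the bench; raised by 15 mm it is free.
- jig: fixed bonding jig, origin under its centre. Dark steel bed 160 (x) by 170 (y) by 10 mm; steel end bars (14 mm wide, 162 mm long in y) at x = -66 and +66 mm; the sprung plate in the middle; a steel rail along x on either side of it. Bars and rails end 40 mm above the bench (bolt heads on the bars 3 mm higher). The gaps between plate and rails are open above and reach down to the bed.
- rail_thin: the thin steel side rail, 112 mm (x) by 12 mm (y) by 30 mm high, fixed on the bed, origin at the centre of its underside, axes as the jig's. Its centre is 66 mm from the jig's centre, at the jig's +y or -y side (it changes). Between it and the plate is the wide gap: 15 mm wide, 112 mm long, its middle 52.5 mm from the jig's centre on that side.
- rail_thick: the thick steel side rail, 112 mm (x) by 30 mm (y) by 30 mm high, fixed on the bed on the other side, centre 66 mm from the jig's centre. The gap between it and the plate is 6 mm: too narrow for the spacer.
- plate_top (a point): centre of the top face of the aluminium plate, which is 112 mm (x) by 90 mm (y) and 22 mm thick, z up. Unpressed it stands 6 mm proud of the rails (46 mm above the bench); flush is 40 mm above the bench.
- plate (a joint): how far the plate is pressed down, m: 0 = up (6 mm proud), 0.006 = flush with the rails, 0.007 = its hard stop. A spring lifts it, so it rises again when let go: about 4 N starts it, about 10 N holds it flush.
- parts_bin: bystander: open blue bin 110 x 150 x 60 mm, origin under its centre
- flux_bottle: bystander: closed amber bottle, 48 mm across, 110 mm tall, origin under its centre
- solder_reel: bystander: grey reel standing on its flange, 64 mm across, 42 mm tall, origin under its centre
- screwdriver: bystander: screwdriver 170 mm long lying along its x
- adapter: bystander: black plug-in adapter 75 x 48 x 32 mm, two brass pins at its +x end, origin under its centre
- heat_sink: bystander: small finned heat sink 50 x 50 x 26 mm, origin under its centre
- screw_jar: bystander: small closed jar, 36 mm across, 45 mm tall, between rack and jig, origin under its centre
Not all that is in view belongs to the job. Of the things like the spacer, leave any that is orange or turquoise; of the rest the smaller one is meant.

How it is judged:
By the outcome, as a careful person would: the job done as asked, in the order asked, and still so for the second after the job is handed in, while the arm keeps its last pose, push and grip.
It also fails if it takes over 48 s, if anything falls off the work surface, if the arm or the gripper's body presses on something with over 40 N, if the wrist force passes 120 N, or if a joint passes its speed limit or range.

## Working session

There is one attempt and no reset: what is moved stays moved. The work goes in short steps, Python scripts to look and compute and a tool call to move; the robot and the scene stay as the last step left them, time stands still between calls to the robot, and variables do not carry over. Pictures are saved under pics/ and viewed, at most 10 in all, crops included, and the job is handed in when it is done.

Besides the shell and the picture viewer there is one more tool, called after ">>>" as name([rows], argument=value, ...), one row to a line, values as JSON. move_arm: Moves the arm, as the interface text tells. Its arguments: {"type":"object","properties":{"series":{"type":"array"},"hand":{"type":"number"},"grip_force":{"type":"number"}},"required":["series"]}

```bash
ls; mkdir -p pics; python3 - <<'E'
from rig import ctrl,capture,order
import cv2,numpy as np
s=ctrl.state();print(s['clock'],s['position'],s['tcp_rot'],ctrl.grasp_offset,s['finger_gap'])
for n in('top','side'):
    c=capture(n);cv2.imwrite(f'pics/{n}0.png',c['image'][:,:,::-1]);np.savez(f'{n}0.npz',K=c['camera_matrix'],T=c['T']);print(n,c['camera_matrix'].tolist(),c['T'].round(3).tolist())
E
```

```text
pics
0.0 [ 0.24750874 -0.62736552  0.23034268] [[ 9.30203377e-01  3.67043669e-01 -7.89352560e-04]
 [ 3.67044490e-01 -9.30201981e-01  1.61758592e-03]
 [-1.40532645e-04 -1.79441139e-03 -9.99998380e-01]] 0.0187 0.0855266251270726
top [[395.3321621469142, 0.0, 317.7477611328254], [0.0, 395.3321621469142, 194.2231693390773], [0.0, 0.0, 1.0]] [[0.019, -0.996, 0.087, 0.424], [-0.999, -0.022, -0.034, -0.027], [0.036, -0.086, -0.996, 1.165], [0.0, 0.0, 0.0, 1.0]]
side [[505.2663601611167, 0.0, 318.2632788359757], [0.0, 505.2663601611167, 198.00319603860495], [0.0, 0.0, 1.0]] [[0.992, -0.076, 0.1, 0.366], [-0.125, -0.495, 0.86, -1.408], [-0.016, -0.865, -0.501, 0.861], [0.0, 0.0, 0.0, 1.0]]
```

View pics/top0.png

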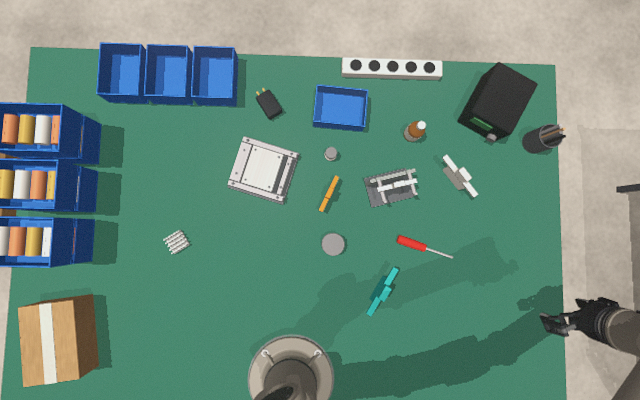

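View pics/side0.png

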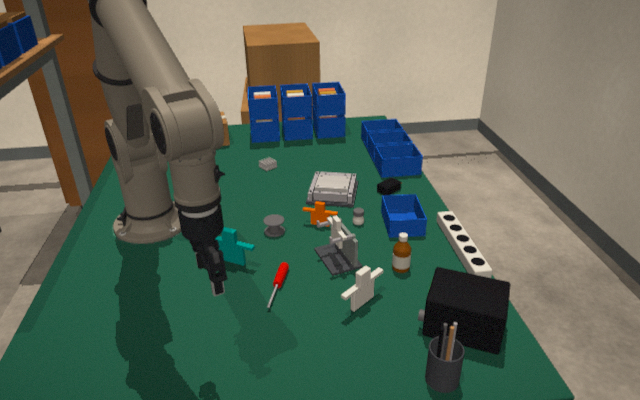

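The top view shows the rack at about (391,187) with a white spacer on it, and the jig at (263,170). A free-standing white spacer, the larger decoy, is at (460,175). Orange and turquoise ones are at (329,194) and (383,291), and the jar is at (331,154).

```bash
python3 - <<'E'
import cv2,numpy as np
t=cv2.imread('pics/top0.png')
a=cv2.resize(t[130:210,220:310],None,fx=6,fy=6,interpolation=cv2.INTER_CUBIC)[:,:]
b=cv2.resize(t[160:215,360:425],None,fx=8,fy=8,interpolation=cv2.INTER_CUBIC)
cv2.imwrite('pics/a.png',a);cv2.imwrite('pics/b.png',b)
E
```

```text
(no output)
```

View pics/a.png

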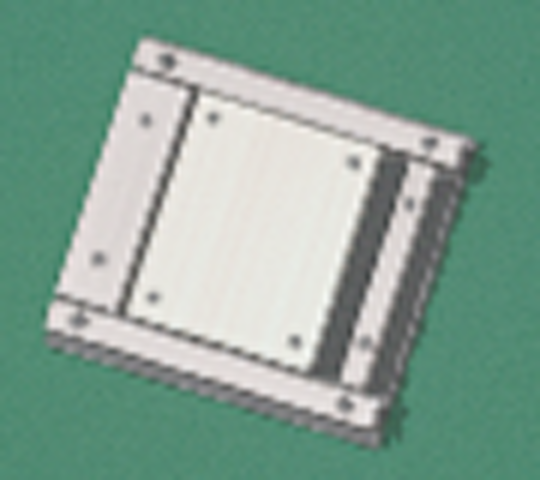

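View pics/b.png

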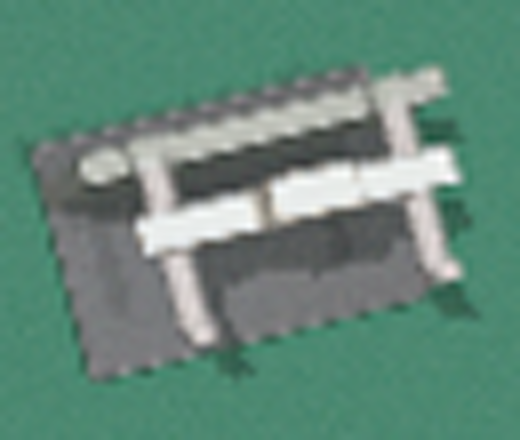

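The wide gap with the thin rail is on the image-right side of the jig (world −y). The spacer hangs on the rack with its handle centred near crop (313,190). Next I fit the poses.

```bash
cat > h.py <<'E'
import numpy as np,cv2
from scipy.optimize import least_squares
def proj(c,P):
    q=(np.asarray(P)-c['T'][:3,3])@c['T'][:3,:3]
    p=q@c['K'].T; return p[:,:2]/p[:,2:]
def fit(obs,x0):
    # obs: list of (cam, local Nx3, pixels Nx2) ; pose x,y,yaw
    def W(v,L):
        c,s=np.cos(v[2]),np.sin(v[2]);L=np.asarray(L,float)
        return L@np.array([[c,s,0],[-s,c,0],[0,0,1]])+[v[0],v[1],0]
    r=least_squares(lambda v:np.concatenate([(proj(c,W(v,L))-p).ravel() for c,L,p in obs]),x0,loss='soft_l1')
    return r.x,r.fun.reshape(-1,2)
E
python3 - <<'E'
from h import *
c=dict(np.load('top0.npz'))
J=(np.array([(143,38),(475,140),(47,333),(375,432),(197,92),(380,150),(312,372),(128,312)])+.5)/6-.5+[220,130]
# image up=+x, left=+y
L=np.array([(73,81,40),(73,-81,40),(-73,81,40),(-73,-81,40),(56,45,46),(56,-45,46),(-56,-45,46),(-56,45,46)])/1000
v,f=fit([(c,L,J)],[.45,.1,-.3]);print('jig',v,np.degrees(v[2]));print(f.round(1).tolist())
S=(np.array([(137,220),(150,255),(452,148),(460,182),(272,185),(355,165),(276,218),(360,196)])+.5)/8-.5+[360,160]
# spacer local x along image left (+y world), local y -> image down(-x)
L=np.array([(55,-6,108),(55,6,108),(-55,-6,108),(-55,6,108),(15,-7,135),(-15,-7,135),(15,7,135),(-15,7,135)])/1000
v,f=fit([(c,L,S)],[.45,-.2,1.8]);print('sp',v,np.degrees(v[2]));print(f.round(1).tolist())
R=(np.array([(205,345),(452,275)])+.5)/8-.5+[360,160]
# prong ends, rack frame: x away from tips
E
```

```text
jig [ 0.59274638  0.09355284 -0.2781709 ] -15.938018359420548
[[-0.1, 0.3], [-1.5, -0.0], [-0.0, -0.6], [-0.1, -0.3], [0.8, 0.1], [0.5, -0.2], [-0.1, 0.1], [0.1, 0.7]]
sp [ 0.54750503 -0.27743522  1.82049408] 104.3066275533166
[[0.1, -0.0], [-0.5, -0.1], [-0.3, -0.1], [-0.2, -0.0], [-0.4, -0.5], [0.1, -0.5], [0.4, 0.5], [0.8, 0.8]]
```

```bash
cat > plan.py <<'E'
import sys,json,numpy as np
from scipy.spatial.transform import Rotation as R
from rig import ctrl
# plan.py x y z tooly_azimuth_deg nrows : rotation first-order interpolated, deltas in tool axes
x,y,z,a,n=map(float,sys.argv[1:]);n=int(n)
s=ctrl.state();p=np.array(s['position']);M=np.array(s['tcp_rot'])
t=np.radians(a);Y=np.array([np.cos(t),np.sin(t),0]);Z=np.array([0,0,-1.])
T=np.column_stack([np.cross(Y,Z),Y,Z])
w=R.from_matrix(M.T@T).as_rotvec();d=(np.array([x,y,z])-p)/n*100
print('turn',w.round(3),'tot',(d*n).round(2))
w=(w/n).round(3)
for i in range(n):
    print(json.dumps({"delta_pos":(M.T@d).round(2).tolist(),"angular":w.tolist()}),end=',')
    M=M@R.from_rotvec(w).as_matrix()
E
python3 plan.py 0.5475 -0.2774 0.26 14.3 12
```

```text
turn [-1.000e-03 -1.000e-03 -1.445e+00] tot [29.99 35.    2.96]
{"delta_pos": [3.4, -1.8, -0.24], "angular": [-0.0, -0.0, -0.12]},{"delta_pos": [3.59, -1.38, -0.24], "angular": [-0.0, -0.0, -0.12]},{"delta_pos": [3.73, -0.94, -0.24], "angular": [-0.0, -0.0, -0.12]},{"delta_pos": [3.81, -0.48, -0.24], "angular": [-0.0, -0.0, -0.12]},{"delta_pos": [3.84, -0.02, -0.24], "angular": [-0.0, -0.0, -0.12]},{"delta_pos": [3.82, 0.44, -0.24], "angular": [-0.0, -0.0, -0.12]},{"delta_pos": [3.74, 0.89, -0.24], "angular": [-0.0, -0.0, -0.12]},{"delta_pos": [3.6, 1.33, -0.24], "angular": [-0.0, -0.0, -0.12]},{"delta_pos": [3.42, 1.75, -0.24], "angular": [-0.0, -0.0, -0.12]},{"delta_pos": [3.18, 2.15, -0.24], "angular": [-0.0, -0.0, -0.12]},{"delta_pos": [2.9, 2.51, -0.24], "angular": [-0.0, -0.0, -0.12]},{"delta_pos": [2.58, 2.84, -0.24], "angular": [-0.0, -0.0, -0.12]},
```

>>> move_arm([
  {"delta_pos":[3.4,-1.8,-0.25],"angular":[0,0,-0.12]},
  {"delta_pos":[3.6,-1.4,-0.25],"angular":[0,0,-0.12]},
  {"delta_pos":[3.7,-0.9,-0.25],"angular":[0,0,-0.12]},
  {"delta_pos":[3.8,-0.5,-0.25],"angular":[0,0,-0.12]},
  {"delta_pos":[3.8,0,-0.25],"angular":[0,0,-0.12]},
  {"delta_pos":[3.8,0.4,-0.25],"angular":[0,0,-0.12]},
  {"delta_pos":[3.7,0.9,-0.25],"angular":[0,0,-0.12]},
  {"delta_pos":[3.6,1.3,-0.25],"angular":[0,0,-0.12]},
  {"delta_pos":[3.4,1.8,-0.25],"angular":[0,0,-0.12]},
  {"delta_pos":[3.2,2.2,-0.25],"angular":[0,0,-0.12]},
  {"delta_pos":[2.9,2.5,-0.25],"angular":[0,0,-0.12]},
  {"delta_pos":[2.6,2.8,-0.25],"angular":[0,0,-0.12]},
  {"delta_pos":[0,0,0],"angular":[0,0,0]},
  {"delta_pos":[0,0,0],"angular":[0,0,0]},
])

```text
clock: 1.85
position: [0.5464, -0.2795, 0.2608]
tcp_rot: [[-0.241, 0.97, -0.001], [0.97, 0.241, -0.0], [0.0, -0.001, -1.0]]
contact_force: [0.5, -0.2, -0.4]
finger_gap: 0.0852
finger_force: 0.0
```

```bash
python3 - <<'E'
from rig import capture
import cv2,numpy as np
from h import proj
c=capture('wrist');cv2.imwrite('pics/w1.png',c['image'][:,:,::-1]);np.savez('w1.npz',K=c['camera_matrix'],T=c['T'])
d=dict(K=c['camera_matrix'],T=c['T']);print(d['T'].round(3).tolist())
print(proj(d,[(.5475,-.2774,.135)]))
E
```

```text
[[0.97, 0.23, 0.074, 0.528], [0.241, -0.923, -0.301, -0.202], [-0.0, 0.31, -0.951, 0.403], [0.0, 0.0, 0.0, 1.0]]
[[319.55481963 191.46969387]]
```

View pics/w1.png

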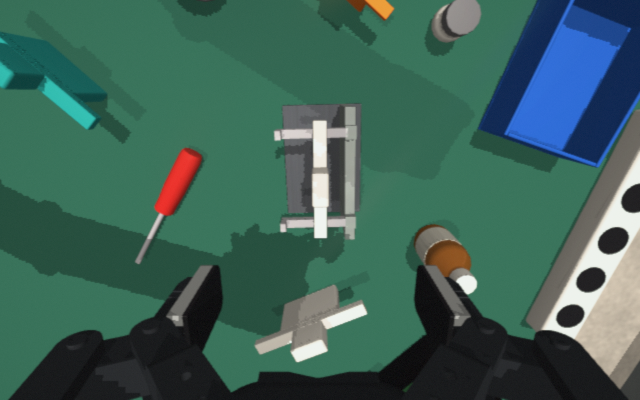

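The wrist view shows the spacer at x≈320, with its crossbar from y≈121 to 238 and the handle at (320,188), close to the prediction. I'll enlarge it to refine.

```bash
python3 - <<'E'
import cv2
t=cv2.imread('pics/w1.png')
cv2.imwrite('pics/w1c.png',cv2.resize(t[100:245,260:380],None,fx=4,fy=4,interpolation=cv2.INTER_CUBIC))
E
```

```text
(no output)
```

View pics/w1c.png

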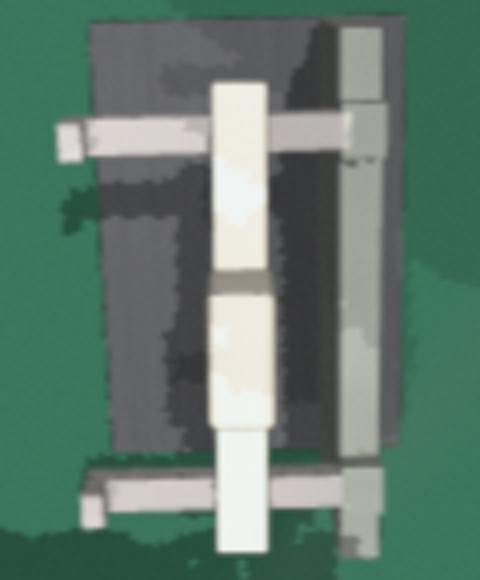

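```bash
python3 - <<'E'
from h import *
c=dict(np.load('top0.npz'));w=dict(np.load('w1.npz'))
S=(np.array([(137,220),(150,255),(452,148),(460,182),(272,185),(355,165),(276,218),(360,196)])+.5)/8-.5+[360,160]
L=np.array([(55,-6,108),(55,6,108),(-55,-6,108),(-55,6,108),(15,-7,135),(-15,-7,135),(15,7,135),(-15,7,135)])/1000
P=(np.array([(267,82),(211,82),(268,552),(218,552),(272,294),(275,427),(209,294),(211,427)])+.5)/4-.5+[260,100]
v,f=fit([(w,L,P)],[.547,-.277,1.82]);print(v,np.degrees(v[2]));print(f.round(1).tolist())
v,f=fit([(c,L,S),(w,L,P)],[.547,-.277,1.82]);print(v,np.degrees(v[2]))
E
python3 plan.py 0.5475 -0.2794 0.11 14.1 6
```

```text
[ 0.54767273 -0.2762961   1.82508989] 104.56994818159812
[[-0.0, -0.4], [-0.0, -0.2], [0.1, 0.1], [0.0, 0.2], [0.9, -0.6], [0.1, 0.9], [-0.5, -0.4], [-0.4, 1.1]]
[ 0.54765954 -0.27641449  1.82457763] 104.54059764045036
turn [-0.001  0.    -0.004] tot [  0.14   0.07 -15.08]
{"delta_pos": [0.01, 0.03, 2.51], "angular": [-0.0, 0.0, -0.001]},{"delta_pos": [0.01, 0.03, 2.51], "angular": [-0.0, 0.0, -0.001]},{"delta_pos": [0.01, 0.03, 2.51], "angular": [-0.0, 0.0, -0.001]},{"delta_pos": [0.01, 0.03, 2.51], "angular": [-0.0, 0.0, -0.001]},{"delta_pos": [0.01, 0.03, 2.51], "angular": [-0.0, 0.0, -0.001]},{"delta_pos": [0.01, 0.03, 2.51], "angular": [-0.0, 0.0, -0.001]},
```

>>> move_arm([
  {"delta_pos":[0.27,0.2,2],"angular":[0,0,-0.01]},
  {"delta_pos":[0,0,3],"angular":[0,0,0]},
  {"delta_pos":[0,0,3],"angular":[0,0,0]},
  {"delta_pos":[0,0,3],"angular":[0,0,0]},
  {"delta_pos":[0,0,2],"angular":[0,0,0]},
  {"delta_pos":[0,0,1.5],"angular":[0,0,0]},
  {"delta_pos":[0,0,0.7],"angular":[0,0,0]},
  {"delta_pos":[0,0,0],"angular":[0,0,0]},
])

```text
clock: 2.9
position: [0.5485, -0.2758, 0.1094]
tcp_rot: [[-0.252, 0.968, 0.0], [0.968, 0.252, -0.0], [-0.0, 0.0, -1.0]]
contact_force: [-0.2, 0.5, -0.3]
finger_gap: 0.0855
finger_force: 0.0
```

>>> move_arm([
  {"delta_pos":[0,0,0],"angular":[0,0,0]},
  {"delta_pos":[0,0,0],"angular":[0,0,0]},
  {"delta_pos":[0,0,0],"angular":[0,0,0]},
  {"delta_pos":[0,0,0],"angular":[0,0,0]},
  {"delta_pos":[0,0,0],"angular":[0,0,0]},
  {"delta_pos":[0,0,0],"angular":[0,0,0]},
  {"delta_pos":[0,0,0],"angular":[0,0,0]},
  {"delta_pos":[0,0,0],"angular":[0,0,0]},
], hand=0, grip_force=40)

```text
clock: 3.9
position: [0.5485, -0.2758, 0.1095]
tcp_rot: [[-0.252, 0.968, 0.0], [0.968, 0.252, -0.0], [-0.0, 0.0, -1.0]]
contact_force: [-0.6, -0.3, 3.9]
finger_gap: 0.0132
finger_force: 43.4
```

>>> move_arm([
  {"delta_pos":[0,0,-0.5],"angular":[0,0,0]},
  {"delta_pos":[0,0,-1],"angular":[0,0,0]},
  {"delta_pos":[0,0,-2],"angular":[0,0,0]},
  {"delta_pos":[0,0,-2.5],"angular":[0,0,0]},
  {"delta_pos":[0,0,-2.5],"angular":[0,0,0]},
  {"delta_pos":[0,0,-2.5],"angular":[0,0,0]},
  {"delta_pos":[0,0,0],"angular":[0,0,0]},
  {"delta_pos":[0,0,0],"angular":[0,0,0]},
])

```text
clock: 4.9
position: [0.548, -0.2757, 0.2192]
tcp_rot: [[-0.252, 0.968, -0.0], [0.968, 0.252, -0.0], [0.0, -0.0, -1.0]]
contact_force: [0.1, 0.2, -1.6]
finger_gap: 0.0128
finger_force: 42.9
```

```bash
python3 - <<'E'
import numpy as np
v=[.59275,.09355,-.27817];c,s=np.cos(v[2]),np.sin(v[2])
print(v[0]+s*.0525, v[1]-c*.0525)
E
python3 plan.py 0.578 0.043 0.2 74.06 12
```

```text
0.5783336860941222 0.043068123119606644
turn [-0.    -0.    -1.038] tot [ 3.   31.87 -1.92]
{"delta_pos": [2.51, 0.91, 0.16], "angular": [-0.0, -0.0, -0.086]},{"delta_pos": [2.42, 1.12, 0.16], "angular": [-0.0, -0.0, -0.086]},{"delta_pos": [2.31, 1.33, 0.16], "angular": [-0.0, -0.0, -0.086]},{"delta_pos": [2.19, 1.52, 0.16], "angular": [-0.0, -0.0, -0.086]},{"delta_pos": [2.05, 1.7, 0.16], "angular": [-0.0, -0.0, -0.086]},{"delta_pos": [1.9, 1.87, 0.16], "angular": [-0.0, -0.0, -0.086]},{"delta_pos": [1.73, 2.03, 0.16], "angular": [-0.0, -0.0, -0.086]},{"delta_pos": [1.55, 2.17, 0.16], "angular": [-0.0, -0.0, -0.086]},{"delta_pos": [1.36, 2.3, 0.16], "angular": [-0.0, -0.0, -0.086]},{"delta_pos": [1.16, 2.4, 0.16], "angular": [-0.0, -0.0, -0.086]},{"delta_pos": [0.94, 2.49, 0.16], "angular": [-0.0, -0.0, -0.086]},{"delta_pos": [0.73, 2.57, 0.16], "angular": [-0.0, -0.0, -0.086]},
```

>>> move_arm([
  {"delta_pos":[2.5,0.9,0],"angular":[0,0,-0.086]},
  {"delta_pos":[2.4,1.1,0],"angular":[0,0,-0.086]},
  {"delta_pos":[2.3,1.3,0],"angular":[0,0,-0.086]},
  {"delta_pos":[2.2,1.5,0],"angular":[0,0,-0.086]},
  {"delta_pos":[2.05,1.7,0],"angular":[0,0,-0.086]},
  {"delta_pos":[1.9,1.9,0],"angular":[0,0,-0.086]},
  {"delta_pos":[1.75,2.0,0],"angular":[0,0,-0.086]},
  {"delta_pos":[1.55,2.2,0],"angular":[0,0,-0.086]},
  {"delta_pos":[1.35,2.3,0],"angular":[0,0,-0.086]},
  {"delta_pos":[1.15,2.4,0],"angular":[0,0,-0.086]},
  {"delta_pos":[0.95,2.5,0],"angular":[0,0,-0.086]},
  {"delta_pos":[0.75,2.55,0],"angular":[0,0,-0.086]},
  {"delta_pos":[0,0,0],"angular":[0,0,0]},
  {"delta_pos":[0,0,0],"angular":[0,0,0]},
])

```text
clock: 6.65
position: [0.5776, 0.0422, 0.2191]
tcp_rot: [[-0.96, 0.28, -0.0], [0.28, 0.96, -0.001], [0.0, -0.001, -1.0]]
contact_force: [-0.7, -0.4, -0.9]
finger_gap: 0.0133
finger_force: 42.9
```

```bash
python3 - <<'E'
from rig import capture
import cv2,numpy as np
c=capture('wrist');cv2.imwrite('pics/w2.png',c['image'][:,:,::-1]);np.savez('w2.npz',K=c['camera_matrix'],T=c['T'])
print(c['T'].round(3).tolist())
i=c['image'][:,:,::-1]
cv2.imwrite('pics/w2b.png',cv2.resize(i[20:320,120:520],None,fx=2,fy=2,interpolation=cv2.INTER_CUBIC))
E
```

```text
[[0.28, 0.913, 0.298, 0.502], [0.96, -0.266, -0.087, 0.065], [-0.0, 0.31, -0.951, 0.361], [0.0, 0.0, 0.0, 1.0]]
```

View pics/w2b.png

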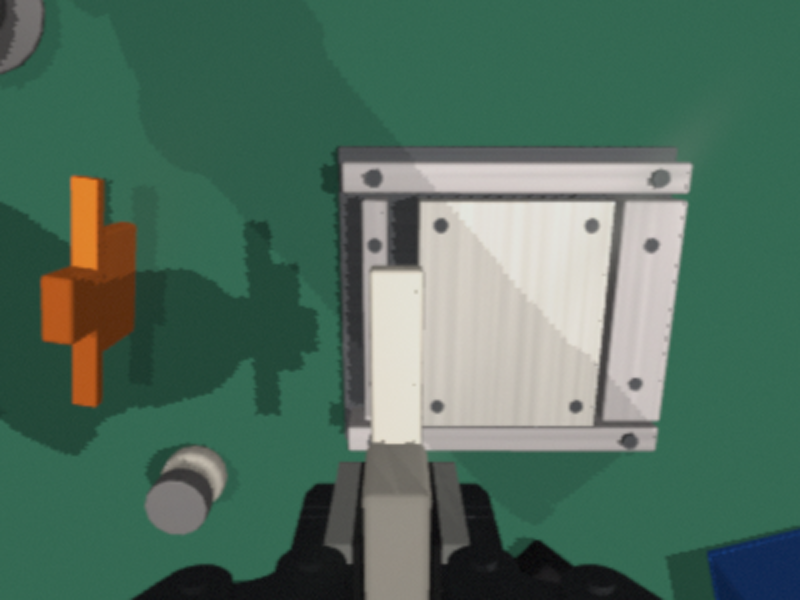

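The view shows the jig from bar corner (342,163) to (655,450) and the wide gap at x≈388–420 near the thin rail. The spacer crossbar's far end is at (371–424,268), roughly in line. I'll fit both from this view.

```bash
python3 - <<'E'
from h import *
from rig import ctrl
w=dict(np.load('w2.npz'))
px=lambda a:(np.array(a,float)+.5)/2-.5+[120,20]
A=[(342,163),(692,165),(690,192),(343,192),(657,427),(655,450),(348,450),(420,201),(616,200),(593,427),(623,201),(687,202),(658,420),(603,420),(363,201),(388,201)]
L=np.array([(-73,-81,40),(-73,81,40),(-59,81,40),(-59,-81,40),(59,81,40),(73,81,40),(73,-81,40),(-56,-45,46),(-56,45,46),(56,45,46),(-56,51,40),(-56,81,40),(56,81,40),(56,51,40),(-56,-72,40),(-56,-60,40)])/1e3
v,f=fit([(w,L,px(A))],[.593,.0935,-.278]);print('jig w',v,np.degrees(v[2]));print(f.round(1).tolist())
c=dict(np.load('top0.npz'))
J=(np.array([(143,38),(475,140),(47,333),(375,432),(197,92),(380,150),(312,372),(128,312)])+.5)/6-.5+[220,130]
L2=np.array([(73,81,40),(73,-81,40),(-73,81,40),(-73,-81,40),(56,45,46),(56,-45,46),(-56,-45,46),(-56,45,46)])/1000
u,_=fit([(w,L,px(A)),(c,L2,J)],v);print('both',u,np.degrees(u[2]))
z=ctrl.state()['position'][2]-.0545
S=[(371,268),(424,268),(365,495),(428,495)]
Ls=np.array([(-55,-6,53),(-55,6,53),(-15,-7,80),(-15,7,80)])/1e3+[0,0,z]
q,f=fit([(w,Ls,px(S))],[.5776,.0422,-.28]);print('sp',q,np.degrees(q[2]));print(f.round(1).tolist())
for k in(v,u):
    C,s=np.cos(k[2]),np.sin(k[2]);g=k[:2]+[s*.0525,-C*.0525];d=g-q[:2]
    print('gap',g,'move along jig x,y mm',(d@[C,s]*1e3).round(1),(d@[-s,C]*1e3).round(1))
E
```

```text
jig w [ 0.59356249  0.09532051 -0.28500052] -16.32932694004729
[[-0.6, -0.7], [1.1, -1.4], [-0.0, 0.8], [-0.7, 0.6], [0.9, 0.3], [0.3, 1.1], [-0.2, 0.8], [-0.4, -0.1], [-0.1, 0.6], [0.1, -0.1], [0.9, -0.4], [1.0, -0.9], [0.7, 1.1], [-0.7, 1.1], [-1.0, -0.6], [-0.7, -0.6]]
both [ 0.59350135  0.0952139  -0.28467347] -16.31058825664417
sp [ 0.57816175  0.04225634 -0.28680544] -16.43274153126085
[[-0.7, -0.2], [0.7, -0.1], [-2.0, 0.2], [2.3, 0.3]]
gap [0.57880169 0.04493828] move along jig x,y mm -0.1 2.8
gap [0.57875704 0.04482685] move along jig x,y mm -0.2 2.6
```

>>> move_arm([
  {"delta_pos":[0,0.24,1],"angular":[0,0,0]},
  {"delta_pos":[0,0,2.5],"angular":[0,0,0]},
  {"delta_pos":[0,0,3],"angular":[0,0,0]},
  {"delta_pos":[0,0,2.5],"angular":[0,0,0]},
  {"delta_pos":[0,0,1.5],"angular":[0,0,0]},
  {"delta_pos":[0,0,0.6],"angular":[0,0,0]},
  {"delta_pos":[0,0,0],"angular":[0,0,0]},
  {"delta_pos":[0,0,0],"angular":[0,0,0]},
])

```text
clock: 7.7
position: [0.5789, 0.045, 0.1092]
tcp_rot: [[-0.96, 0.28, 0.002], [0.28, 0.96, 0.0], [-0.001, 0.001, -1.0]]
contact_force: [-0.2, 0.4, -1.3]
finger_gap: 0.0135
finger_force: 42.9
```

```bash
python3 - <<'E'
from rig import capture
import cv2,numpy as np
c=capture('wrist');np.savez('w3.npz',K=c['camera_matrix'],T=c['T'])
a=c['image'][:,:,::-1];cv2.imwrite('pics/w3full.png',a)
cv2.imwrite('pics/w3.png',cv2.resize(a[60:260,220:460],None,fx=3,fy=3,interpolation=cv2.INTER_CUBIC))
E
```

```text
(no output)
```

View pics/w3.png

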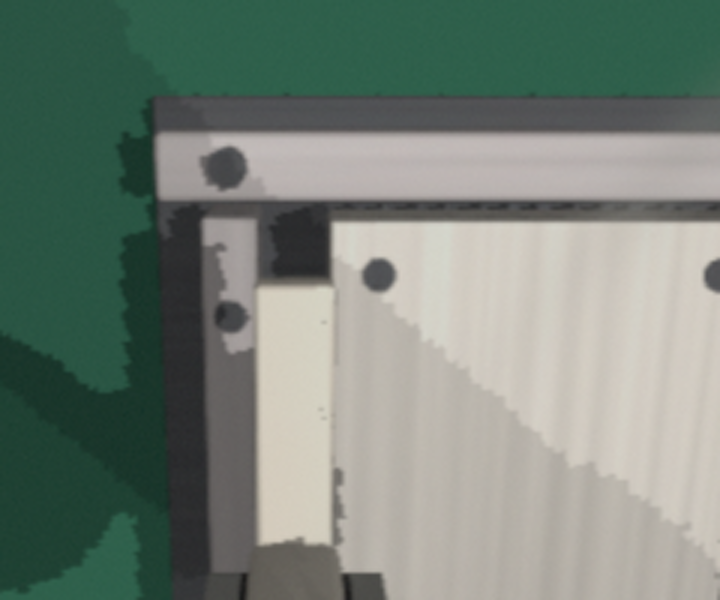

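Just above the gap, its edges are at x=258 (rail) and 331 (plate) near y≈220, and the crossbar's far end is at x=258–333, y=285. I'll back-project for lateral alignment.

```bash
python3 - <<'E'
import numpy as np
w=dict(np.load('w3.npz'));K,T=w['K'],w['T']
def bp(p,z):
    p=(np.array(p,float)+.5)/3-.5+[220,60]
    r=T[:3,:3]@np.linalg.solve(K,[*p,1]);return T[:3,3]+r*(z-T[2,3])/r[2]
e=np.array([.281,.9597]) # jig y
for n,p,z in[('rail t',(258,217),.04),('plate t',(331,222),.046),('plate low',(333,560),.046),('bar L',(258,285),.1077),('bar R',(333,285),.1077),('bar L2',(259,540),.1077),('bar R2',(331,540),.1077)]:
    b=bp(p,z);print(n,b.round(4),'lat mm',(1e3*b[:2]@e).round(1))
E
```

```text
rail t [0.5229 0.0536 0.04  ] lat mm 198.4
plate t [0.5274 0.0678 0.046 ] lat mm 213.3
plate low [0.5995 0.0481 0.046 ] lat mm 214.7
bar L [0.5256 0.0552 0.1077] lat mm 200.7
bar R [0.5286 0.0656 0.1077] lat mm 211.5
bar L2 [0.5639 0.0438 0.1077] lat mm 200.4
bar R2 [0.567  0.0545 0.1077] lat mm 211.7
```

>>> move_arm([
  {"delta_pos":[0,0,0.5],"angular":[0,0,0]},
  {"delta_pos":[0,0,0.5],"angular":[0,0,0]},
  {"delta_pos":[0,0,0.4],"angular":[0,0,0]},
  {"delta_pos":[0,0,0.4],"angular":[0,0,0]},
  {"delta_pos":[0,0,0],"angular":[0,0,0]},
])

```text
clock: 8.38
position: [0.5779, 0.0448, 0.0899]
tcp_rot: [[-0.96, 0.28, -0.001], [0.28, 0.96, -0.0], [0.001, -0.0, -1.0]]
contact_force: [-0.4, -0.4, -1.0]
finger_gap: 0.0131
finger_force: 42.9
```

>>> move_arm([
  {"delta_pos":[0,0,0.5],"angular":[0,0,0]},
  {"delta_pos":[0,0,0.5],"angular":[0,0,0]},
  {"delta_pos":[0,0,0.5],"angular":[0,0,0]},
  {"delta_pos":[0,0,0.5],"angular":[0,0,0]},
  {"delta_pos":[0,0,0.2],"angular":[0,0,0]},
  {"delta_pos":[0,0,0.1],"angular":[0,0,0]},
  {"delta_pos":[0,0,0],"angular":[0,0,0]},
])

```text
clock: 9.25
position: [0.5782, 0.0449, 0.0673]
tcp_rot: [[-0.96, 0.28, 0.0], [0.28, 0.96, -0.0], [-0.0, 0.0, -1.0]]
contact_force: [0.1, -0.5, -0.7]
finger_gap: 0.0134
finger_force: 42.9
```

>>> move_arm([
  {"delta_pos":[0,0,0.1],"angular":[0,0,0]},
  {"delta_pos":[0,0,0.1],"angular":[0,0,0]},
  {"delta_pos":[0,0,0.1],"angular":[0,0,0]},
  {"delta_pos":[0,0,0],"angular":[0,0,0]},
])

```text
clock: 9.75
position: [0.5782, 0.0449, 0.0645]
tcp_rot: [[-0.96, 0.28, 0.0], [0.28, 0.96, -0.0], [-0.0, -0.0, -1.0]]
contact_force: [-1.0, 0.1, 2.0]
finger_gap: 0.0135
finger_force: 43.3
```

>>> move_arm([
  {"delta_pos":[0,0,0.03],"angular":[0,0,0]},
  {"delta_pos":[0,0,0],"angular":[0,0,0]},
  {"delta_pos":[0,0,0],"angular":[0,0,0]},
])

```text
clock: 10.12
position: [0.5783, 0.0449, 0.0645]
tcp_rot: [[-0.96, 0.28, 0.0], [0.28, 0.96, -0.0], [-0.0, -0.0, -1.0]]
contact_force: [-1.6, 0.2, 6.1]
finger_gap: 0.0133
finger_force: 43.9
```

>>> move_arm([
  {"delta_pos":[0,0,0],"angular":[0,0,0]},
  {"delta_pos":[0,0,0],"angular":[0,0,0]},
  {"delta_pos":[0,0,0],"angular":[0,0,0]},
  {"delta_pos":[0,0,0],"angular":[0,0,0]},
  {"delta_pos":[0,0,-0.5],"angular":[0,0,0]},
  {"delta_pos":[0,0,-1],"angular":[0,0,0]},
  {"delta_pos":[0,0,-2],"angular":[0,0,0]},
  {"delta_pos":[0,0,-2.5],"angular":[0,0,0]},
  {"delta_pos":[0,0,-2],"angular":[0,0,0]},
  {"delta_pos":[0,0,0],"angular":[0,0,0]},
  {"delta_pos":[0,0,0],"angular":[0,0,0]},
], hand=4)

```text
clock: 11.5
position: [0.5779, 0.0446, 0.1437]
tcp_rot: [[-0.96, 0.28, -0.0], [0.28, 0.96, -0.0], [0.0, -0.0, -1.0]]
contact_force: [-0.2, -0.9, 0.4]
finger_gap: 0.0398
finger_force: 0.0
```

```bash
python3 - <<'E'
from rig import capture
import cv2,numpy as np
c=capture('wrist');a=c['image'][:,:,::-1]
b=capture('side')['image'][:,:,::-1]
o=np.hstack([cv2.resize(a[100:340,180:460],(400,343)),cv2.resize(b[155:225,290:372],(400,343),interpolation=cv2.INTER_CUBIC)])
cv2.imwrite('pics/w4.png',o)
E
```

```text
(no output)
```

View pics/w4.png

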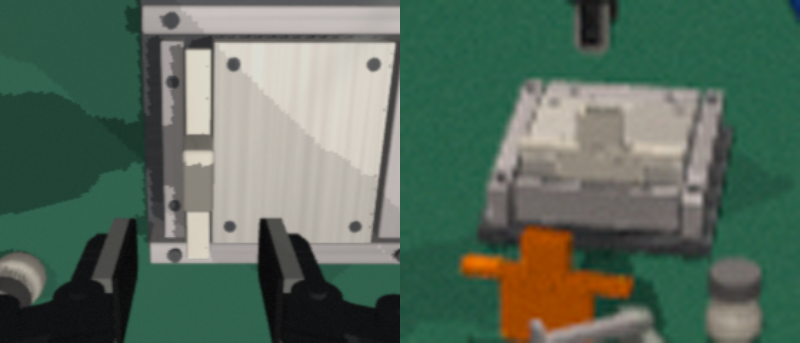

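The spacer stands upright in the wide gap (left panel, x≈198), and the fingers are clear. Next I shut the fingers and move over the plate.

>>> move_arm([
  {"delta_pos":[0,2,0],"angular":[0,0,0]},
  {"delta_pos":[0,2,0],"angular":[0,0,0]},
  {"delta_pos":[0,2,0],"angular":[0,0,0]},
  {"delta_pos":[0,0,0],"angular":[0,0,0]},
  {"delta_pos":[0,0,0],"angular":[0,0,0]},
  {"delta_pos":[0,0,2.5],"angular":[0,0,0]},
  {"delta_pos":[0,0,2.5],"angular":[0,0,0]},
  {"delta_pos":[0,0,2.5],"angular":[0,0,0]},
  {"delta_pos":[0,0,1.2],"angular":[0,0,0]},
  {"delta_pos":[0,0,0.5],"angular":[0,0,0]},
  {"delta_pos":[0,0,0],"angular":[0,0,0]},
  {"delta_pos":[0,0,0],"angular":[0,0,0]},
], hand=0)

```text
clock: 13.1
position: [0.5956, 0.1026, 0.0529]
tcp_rot: [[-0.96, 0.28, 0.001], [0.28, 0.96, 0.0], [-0.001, 0.001, -1.0]]
contact_force: [-0.7, 0.8, -0.2]
finger_gap: 0.0002
finger_force: 0.0
```

>>> move_arm([
  {"delta_pos":[0,0,0.3],"angular":[0,0,0]},
  {"delta_pos":[0,0,0.3],"angular":[0,0,0]},
  {"delta_pos":[0,0,0.1],"angular":[0,0,0]},
  {"delta_pos":[0,0,0.1],"angular":[0,0,0]},
  {"delta_pos":[0,0,0],"angular":[0,0,0]},
  {"delta_pos":[0,0,0],"angular":[0,0,0]},
])

```text
clock: 13.85
position: [0.5952, 0.1025, 0.0444]
tcp_rot: [[-0.96, 0.28, 0.0], [0.28, 0.96, -0.0], [-0.0, -0.0, -1.0]]
contact_force: [-1.0, -0.7, 4.6]
finger_gap: 0.0001
finger_force: 2.7
```

>>> move_arm([
  {"delta_pos":[0,0,0.1],"angular":[0,0,0]},
  {"delta_pos":[0,0,0.1],"angular":[0,0,0]},
  {"delta_pos":[0,0,0.1],"angular":[0,0,0]},
  {"delta_pos":[0,0,0.1],"angular":[0,0,0]},
  {"delta_pos":[0,0,0],"angular":[0,0,0]},
  {"delta_pos":[0,0,0],"angular":[0,0,0]},
  {"delta_pos":[0,0,0],"angular":[0,0,0]},
])

```text
clock: 14.72
position: [0.5952, 0.1025, 0.0408]
tcp_rot: [[-0.96, 0.28, 0.0], [0.28, 0.96, -0.0], [-0.001, -0.0, -1.0]]
contact_force: [-2.6, -1.1, 9.1]
finger_gap: -0.0004
finger_force: 4.4
```

>>> move_arm([
  {"delta_pos":[0,0,0.05],"angular":[0,0,0]},
  {"delta_pos":[0,0,0.05],"angular":[0,0,0]},
  {"delta_pos":[0,0,0],"angular":[0,0,0]},
  {"delta_pos":[0,0,0],"angular":[0,0,0]},
  {"delta_pos":[0,0,0],"angular":[0,0,0]},
])

```text
clock: 15.35
position: [0.5952, 0.1025, 0.0399]
tcp_rot: [[-0.96, 0.28, 0.001], [0.28, 0.96, -0.0], [-0.001, -0.0, -1.0]]
contact_force: [-2.2, -1.4, 9.9]
finger_gap: 0.0004
finger_force: 4.9
```

```bash
python3 - <<'E'
from rig import capture,ctrl
import cv2,numpy as np
for _ in range(4):
    b=capture('side')['image'][:,:,::-1];s=ctrl.state();print(s['position'][2].round(5),s['contact_force'][2].round(2))
a=capture('wrist')['image'][:,:,::-1]
o=np.hstack([cv2.resize(a[100:340,180:460],(400,343)),cv2.resize(b[155:225,290:372],(400,343),interpolation=cv2.INTER_CUBIC)])
cv2.imwrite('pics/w5.png',o)
E
```

```text
0.03993 9.34
0.03991 9.87
0.03993 9.31
0.03992 9.23
```

View pics/w5.png

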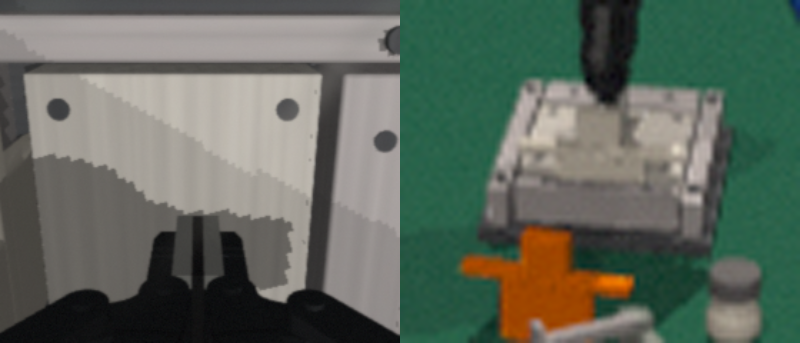

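>>> move_arm([
  {"delta_pos":[0,0,0.05],"angular":[0,0,0]},
  {"delta_pos":[0,0,0],"angular":[0,0,0]},
  {"delta_pos":[0,0,0],"angular":[0,0,0]},
  {"delta_pos":[0,0,0],"angular":[0,0,0]},
  {"delta_pos":[0,0,0],"angular":[0,0,0]},
])

```text
clock: 16.23
position: [0.5952, 0.1025, 0.0395]
tcp_rot: [[-0.96, 0.28, 0.001], [0.28, 0.96, -0.001], [-0.001, -0.0, -1.0]]
contact_force: [-3.6, -1.0, 10.9]
finger_gap: 0.0
finger_force: 5.1
```

```bash
python3 -c "
from rig import order
print(order.hand_in())"
```

```text
the job is handed in; nothing more can be done
None
```

The white spacer stands on the bed in the wide gap, released, and I handed the job in at 16.2 s with the fingers holding the plate about flush (TCP at 39.5 mm, about 11 N); the hand-in returned no verdict.

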